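# Lay the bear's mosaic

## Robot

A 6-joint arm with a two-finger parallel gripper is mounted at the origin on the work surface. World frame = base frame: x ahead of the robot, y to its left, z up, the work surface at z = 0. Lengths are in m, angles in rad, forces in N, time in s.
With the tool pointing down it reaches from about 0.325 to 0.85 m from the base axis. Payload 15.5 kg.
Tool frame: the origin (TCP) lies at the very end of the fingers, on their centre line; the grasp point (between the pads) lies 19 mm behind it; z points along the fingers, y is the direction in which the jaws open and shut (so a half turn about z gives the same grasp; the last joint's range is limited). The gripper opens to 91 mm and grips with 3 to 60 N. Pads are 32 mm wide; open, the fingers measure 118 mm over their backs; the gripper's body (76 mm by 178 mm) begins 60 mm behind the grasp point.
Start: joints at [1.008, 0.494, 1.345, -0, 1.302, -0.096], TCP at [0.282, 0.558, 0.177] pointing down, gripper open.
Joint ranges: [-2.91, 2.91], [-0.82, 2.16], [0.22, 2.67], [-1.22, 4.37], [0.12, 2.79], [-3.08, 3.08]. Speed limits (rad/s): [1.89, 1.89, 2.57, 3.01, 3.01, 3.01].

## Interface

Orientations are given as [roll, pitch, yaw] about the fixed x, y, z axes, in that order (R = Rz(yaw) Ry(pitch) Rx(roll)).
In Python, from bench import * gives the robot as it stands.
- The arm moves only by the tool apply_moves, never from a script. Its argument "commands" is text: rows parted by semicolons, each of 7 numbers parted by spaces: the shift along the tool's x, y, z in mm, then the turn, a rotation vector about the tool's x, y, z in degrees, then the finger opening in mm, from 0 to 91.2. A call has exactly 8 rows; each row is the pose to reach, as a shift and turn from the pose commanded when the call began, along the tool's axes at that moment; what a row does not reach only later rows make up. A row lasts 1/10 s, in which the tool goes at most 50 mm and 8.59 degrees, less where a joint would pass 70% of its speed; a pose out of reach is approached as far as the arm can. A call with a gripper value outside its range is refused whole. The fingers move at their own pace and stop on an object; "squeeze" is the grip in N (left out, the last holds). Time passes only in rows, so rows that repeat a pose let the fingers close, or fill a call up. It gives the time, the measured TCP pose, the force and the opening at its end, in the units of the state.
- observe(): the state, without advancing time (a new reading comes with each control period).
- snapshot(name): name is "scene" or "top" or "wrist"; returns a dict with "image" (480x640x3 uint8, blue, green, red), "fx", "fy", "cx", "cy" (pixels), "origin" and "orientation" of the camera in the world. Camera axes: x right, y down, z forward; pixel columns grow to the right and rows downward; lengths in m; the calibration is good to about 2 mm. A picture is of the moment at which its call begins. There is no depth.
- job_done(): hands the job in, once; it reports no verdict.
The state is a dict: "clock": time; "joints": joint angles; "qd": joint speeds; "effort": joint torques, N m; "eef_pos": TCP position; "ee_rot": TCP orientation; "force": force on the tool from outside, world axes, zero at the start; "moment": the same for the moment, N m; "width": finger opening in m.
Only numpy, scipy, OpenCV 4.12 (cv2) and the standard library are available. Lean on these libraries where they do the work, as an engineer would, in place of code of your own. Each camera call takes 0.05 s, during which the arm holds its last target. There are 200 camera calls.

## Task

Finish the wooden bear: first lay the amber tile flat and squarely in the middle brown square on its body, then the black tile in the square between the amber tile and the bear's tail, then the green tile in the square between the amber tile and the bear's head, and last set the blue gem, dome up, centred on top of the amber tile. Do not disturb the nippers or the glue jar.

Things in the scene. Friction and masses are not known exactly. Their poses are not given: they have to be found in the camera images.
- bear: Plywood bear silhouette seen from its side, 6 mm thick, lying flat and fixed to the table, about 255 mm from tail to nose and 125 mm from back to feet, with a dark burnt edge, a black eye and nose at the head and small brown tesserae on its four feet. Origin: on its underside, at table level, below the centre of its middle square. x points to its head, -x to its tail, y to its back, -y to its feet, z up. It may be turned any way on the table.
- square_flank: Flat brown square mark, 46 x 46 mm, painted on the top face of the bear plaque (no depth): the one in the middle of the bear's body. Fixed to the plaque at the bear's origin. Origin: its centre, on the plaque's top face, 6 mm above the table; axes parallel to the plaque's and to its own sides.
- square_rump: Flat brown square mark, 46 x 46 mm, painted on the top face of the bear plaque (no depth): the one nearest the tail. Fixed to the plaque 50 mm from the middle one towards the tail. Origin: its centre, on the plaque's top face, 6 mm above the table; axes parallel to the plaque's and to its own sides.
- square_shoulder: Flat brown square mark, 46 x 46 mm, painted on the top face of the bear plaque (no depth): the one nearest the head. Fixed to the plaque 50 mm from the middle one towards the head. Origin: its centre, on the plaque's top face, 6 mm above the table; axes parallel to the plaque's and to its own sides.
- amber_tile: Amber-orange glass mosaic tile, 36 x 36 mm square and 12 mm thick, about 40 g, lying flat and loose on the table. Origin: centre of its underside; z up, x and y parallel to its sides.
- black_tile: Black glass mosaic tile, 36 x 36 mm square and 12 mm thick, about 40 g, lying flat and loose on the table. Origin: centre of its underside; z up, x and y parallel to its sides.
- green_tile: Green glass mosaic tile, 36 x 36 mm square and 12 mm thick, about 40 g, lying flat and loose on the table. Origin: centre of its underside; z up, x and y parallel to its sides.
- gem: Blue round glass gem, loose on the table, 26 mm in diameter and 14 mm high: flat base, upright side for the lower 9 mm, then a low dome; about 20 g. Origin: centre of its flat underside; z up through the dome.
- nippers: Bystander: wheeled tile nippers with dark blue handles and steel jaws, 240 mm long, 70 mm wide, 20 mm high, loose on the table. Origin: table level, near the middle; x towards the jaws. Leave it alone.
- glue_jar: Bystander: closed white glue jar with green cap, 64 mm in diameter, 55 mm high, standing loose on the table. Origin: centre of its underside. Leave it alone.
Things that resemble listed ones, but are neither listed nor needed, are in the scene too. Of the things shaped like the green_tile, the green one is meant.

How it is judged:
By the outcome, as a careful person would: the job done as asked, in the order asked, and still so for the second after the job is handed in, with the robot touching nothing.
It also fails if it takes over 109 s, if anything falls off the work surface, if the arm or the gripper's body presses on something with over 40 N, if the wrist force passes 120 N, or if a joint passes its speed limit or range.

## Working session

There is one attempt and no reset: what is moved stays moved. The work goes in short steps, Python scripts to look and compute and a tool call to move; the robot and the scene stay as the last step left them, time stands still between calls to the robot, and variables do not carry over. Pictures are saved under pics/ and viewed, about 12 in all and at most 16, crops included, and the job is handed in when it is done.

Besides the shell and the picture viewer there is one more tool, called after "Emit:" by a JSON object that holds its "method" and its "body", one argument or row to a line. apply_moves: Moves the arm, as the interface text tells. Its arguments: {"type":"object","properties":{"commands":{"type":"string"},"squeeze":{"type":"number"}},"required":["commands"]}

```bash
ls; mkdir -p pics
python3 - <<'E'
from bench import *
import cv2
print(observe())
for n in("scene","top"):
    s=snapshot(n); cv2.imwrite(f"pics/{n}0.png",s["image"]); print(n,{k:v for k,v in s.items() if k!="image"})
E
```

```text
pics
{'clock': 0.0, 'joints': array([ 1.00749563e+00,  4.94187902e-01,  1.34611366e+00,  2.36053563e-06,
        1.30250179e+00, -9.55093932e-02]), 'qd': array([ 0.00019115, -0.00142324, -0.00039227,  0.00064313,  0.00010964,
        0.00075707]), 'effort': array([-5.38674467e-04, -8.78838515e+01, -3.81850111e+01,  7.05706445e-02,
        5.35389595e-02, -1.94366260e-05]), 'eef_pos': array([0.28160082, 0.55749969, 0.17654128]), 'ee_rot': array([-3.14038769e+00, -1.17721993e-04,  2.67380065e+00]), 'force': array([-0.75714874, -0.73745584, -0.65990057]), 'moment': array([ 0.0063956 ,  0.00252885, -0.01020035]), 'width': 0.09135040978280674}
scene {'fx': 561.554251545718, 'fy': 561.554251545718, 'cx': 324.4334426307489, 'cy': 250.2555478836911, 'origin': array([1.49660561, 0.04596515, 1.26652515]), 'orientation': array([-2.499069  , -0.00616691,  1.603567  ])}
top {'fx': 478.71203340600994, 'fy': 478.71203340600994, 'cx': 318.6394982663137, 'cy': 238.3010693628525, 'origin': array([0.43569462, 0.01742736, 1.13144004]), 'orientation': array([-3.00059347, -0.00607809, -1.54395361])}
```

View pics/top0.png

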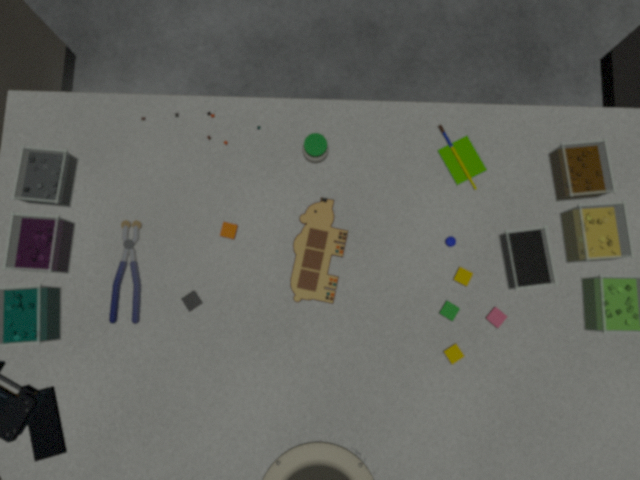

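View pics/scene0.png

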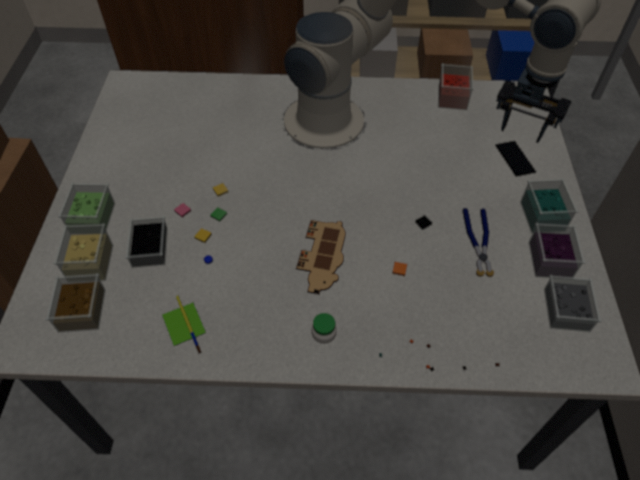

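```bash
cat > h.py <<'E'
from bench import *
import cv2, numpy as np
from scipy.spatial.transform import Rotation as Ro
def px2w(s,u,v,z):
    d=Ro.from_euler('xyz',s["orientation"]).apply([(u-s["cx"])/s["fx"],(v-s["cy"])/s["fy"],1.])
    o=np.array(s["origin"]); return o+d*(z-o[2])/d[2]
def w2px(s,p):
    c=Ro.from_euler('xyz',s["orientation"]).inv().apply(np.array(p)-s["origin"])
    return s["fx"]*c[0]/c[2]+s["cx"], s["fy"]*c[1]/c[2]+s["cy"]
# hue lo,hi, min sat, min val, max sat, max val
COL=dict(amber=(5,20,150,60,255,255),green=(50,80,100,30,255,255),blue=(108,130,150,40,255,255),black=(0,180,0,0,255,55),brown=(2,20,70,20,190,130))
def blobs(s,col,z,amin=30,amax=1e5,roi=None):
    """coloured blobs -> (pixel, world centre, size mm, yaw deg mod 90), rect fitted in world plane z"""
    h=cv2.cvtColor(s["image"],cv2.COLOR_BGR2HSV); a,b,sl,vl,sh,vh=COL[col]
    m=cv2.inRange(h,(a,sl,vl),(b,sh,vh)); out=[]
    if roi: k=np.zeros_like(m); k[roi[1]:roi[3],roi[0]:roi[2]]=255; m&=k
    for c in cv2.findContours(m,cv2.RETR_EXTERNAL,cv2.CHAIN_APPROX_NONE)[0]:
        if amin<cv2.contourArea(c)<amax:
            w=np.array([px2w(s,u,v,z)[:2] for u,v in c[:,0]])*1000
            r=cv2.minAreaRect(w.astype(np.float32)); px=c[:,0].mean(0)
            out.append((px.round(1),np.round(r[0],1),np.round(r[1],1),round(r[2],1)))
    return out
def goal(x,y,z,yaw):
    """shift mm and turn deg, tool axes, to a tool-down pose (mm, deg yaw of tool y-axis i.e. jaw direction, mod 180)"""
    o=observe(); R=Ro.from_euler('xyz',o["ee_rot"]); p=o["eef_pos"]*1000
    best=None
    for k in(-180,0,180,360):
        y_=np.radians(yaw+k); Y=np.array([np.cos(y_),np.sin(y_),0]); Z=np.array([0,0,-1.]); X=np.cross(Y,Z)
        rv=(R.inv()*Ro.from_matrix(np.c_[X,Y,Z])).as_rotvec(degrees=True)
        if best is None or np.linalg.norm(rv)<np.linalg.norm(best): best=rv
    print("shift",R.inv().apply(np.array([x,y,z])-p).round(1),"turn",best.round(2),"t",round(o["clock"],2),"at",p.round(1),"j6",o["joints"][5].round(2),"w",round(o["width"]*1000,1),"F",o["force"].round(1))
def jaw():
    return np.degrees(np.arctan2(*Ro.from_euler('xyz',observe()["ee_rot"]).as_matrix()[[1,0],1]))
E
python3 - <<'E'
from h import *
s=snapshot("top")
print("jaw",jaw())
for c,z in(("amber",12),("green",12),("blue",10),("black",12),("brown",6)):
    print(c); [print("  ",*b) for b in blobs(s,c,z/1000,20,500,(70,180,500,380))]
im=s["image"]
crop=lambda x0,y0,x1,y1:cv2.resize(im[y0:y1,x0:x1],None,fx=4,fy=4,interpolation=2)
a=crop(160,190,350,315); b=crop(420,220,520,370)
H=600; a=cv2.resize(a,(500,330)); b=cv2.resize(b,(300,450))
o=np.zeros((450,800,3),np.uint8);o[:330,:500]=a;o[:,500:]=b
cv2.imwrite("pics/crop1.png",np.clip(o.astype(int)*1.5,0,255).astype(np.uint8))
E
```

```text
jaw 63.19707298453382
amber
   [228.5 230. ] [608.6 228.5] [32.3 32.3] 79.2
green
   [449.2 310.4] [ 434.7 -291.6] [33.5 33. ] 61.6
blue
   [450.4 241. ] [ 597.2 -296.3] [14.3 19.1] 1.6
black
   [ 70.5 234.3] [587.9 598.6] [55.   4.7] 5.7
brown
   [330.5 286.1] [483.4 -15.3] [28.  71.4] 81.4
   [228.4 230. ] [609.6 229.9] [37.7 37.1] 79.3
   [326.9 222.5] [625.5 -13.1] [141.4  86.1] 40.5
```

View pics/crop1.png

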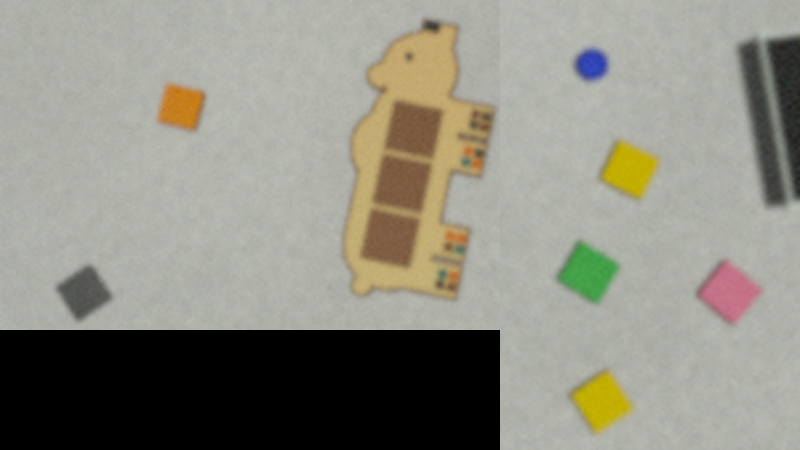

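Run:
```python
from h import *
goal(600,225,170,79)
s=snapshot("top")
for u,v in((317,239),(312.5,259),(308,280)): print(px2w(s,u,v,.006))
print("blk",px2w(s,192,300,.012))
```

```text
shift [-434.1 -153.3    6.8] turn [-5.00e-02 -1.00e-02 -1.58e+01] t 0.15 at [281.6 557.6 176.7] j6 -0.1 w 90.9 F [0.2 0.6 0.8]
[0.59378663 0.01872263 0.006     ]
[0.54584886 0.02803601 0.006     ]
[0.49613876 0.03716907 0.006     ]
blk [0.44233069 0.30418151 0.012     ]
```

Emit:
{"method": "apply_moves", "body": {
  "commands": "-434 -153 7 0 0 -15.8 91;-434 -153 7 0 0 -15.8 91;-434 -153 7 0 0 -15.8 91;-434 -153 7 0 0 -15.8 91;-434 -153 7 0 0 -15.8 91;-434 -153 7 0 0 -15.8 91;-434 -153 7 0 0 -15.8 91;-434 -153 7 0 0 -15.8 91",
  "squeeze": 12
}}

```text
clock: 1.0
eef_pos: [0.5553, 0.2719, 0.1711]
ee_rot: [-3.142, -0.0, 2.95]
force: [-0.1, 0.7, 0.5]
width: 0.0911
```

Run:
```python
from h import *
goal(605,229,120,79)
s=snapshot("wrist"); cv2.imwrite("pics/w1.png",s["image"])
print(s["origin"],s["orientation"]); goal(605,229,120,79)
for b in blobs(s,"amber",.012,200): print(*b)
```

```text
shift [-56.9 -32.6  51.1] turn [-0.   -0.01 -0.  ] t 1.0 at [555.3 271.9 171.1] j6 -1.02 w 91.1 F [-0.1  0.7  0.5]
[0.47380596 0.28803113 0.37986879] [2.83903006e+00 6.77489281e-04 1.37788418e+00]
shift [-50.9 -28.1  51.1] turn [-0.08  0.15 -0.19] t 1.05 at [560.5 266.6 170.9] j6 -1.03 w 91.0 F [ 5.  -8.7 -0.7]
[455.2 417.8] [847.3 396.6] [397.6  39.4] 79.0
[108.2 289.5] [595.4  21.5] [43.4 43.3] 79.6
[290.3 269. ] [610.2 228.4] [33.7 36.1] 78.3
[ 99.7 247.9] [547.3  30.5] [43.6 42.5] 79.1
[ 90.7 203. ] [498.5  39.6] [43.5 43.5] 79.1
```

View pics/w1.png

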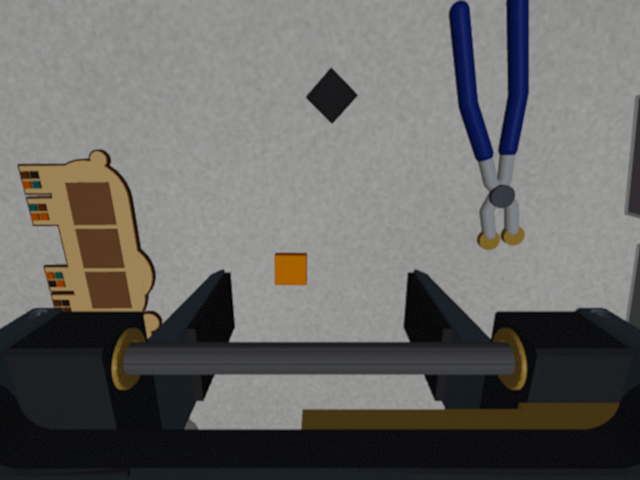

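Emit:
{"method": "apply_moves", "body": {
  "commands": "-56 -28 50 0 0 0 91;-56 -28 110 0 0 0 91;-56 -28 110 0 0 0 91;-56 -28 110 0 0 0 91;-56 -28 110 0 0 0 91;-56 -28 110 0 0 0 91;-56 -28 110 0 0 0 91;-56 -28 110 0 0 0 91"
}}

```text
clock: 1.85
eef_pos: [0.6043, 0.2361, 0.0626]
ee_rot: [3.141, 0.002, 2.95]
force: [-0.8, -0.0, 0.9]
width: 0.0908
```

Run:
```python
from h import *
s=snapshot("wrist")
for b in blobs(s,"amber",.012,200): print(*b)
s2=snapshot("top")
for b in blobs(s2,"amber",.012,50): print("top",*b)
goal(610.2,228.4,3,78.5)
```

```text
[455.1 417.7] [786.5 328.7] [280.1  25.7] 79.0
[ 52.1 283.1] [595.8  22.3] [44.2 43.1] 79.0
[311. 254.] [610.3 229. ] [35. 36.] 79.0
[ 36.4 223.3] [547.3  31.4] [44.4 44.1] 79.8
[ 25.1 158.2] [499.3  41.4] [42.  43.6] 79.0
top [585.  169.7] [ 783.1 -624.3] [105.8  75.4] 7.0
shift [-7.4 -6.1 59. ] turn [0.03 0.06 0.52] t 1.95 at [604.  235.8  62. ] j6 -1.1 w 91.2 F [-1.2  0.7 -0. ]
```

Emit:
{"method": "apply_moves", "body": {
  "commands": "-7 -6 30 0 0 0 91;-7 -6 59 0 0 0 91;-7 -6 59 0 0 0 91;-7 -6 59 0 0 0 91;-7 -6 59 0 0 0 91;-7 -6 59 0 0 0 30;-7 -6 59 0 0 0 30;-7 -6 59 0 0 0 30"
}}

```text
clock: 2.75
eef_pos: [0.6099, 0.2284, 0.0028]
ee_rot: [3.141, 0.001, 2.95]
force: [-0.0, 0.5, 0.3]
width: 0.0702
```

Emit:
{"method": "apply_moves", "body": {
  "commands": "0 0 0 0 0 0 30;0 0 0 0 0 0 30;0 0 0 0 0 0 30;0 0 0 0 0 0 30;0 0 -20 0 0 0 30;0 0 -60 0 0 0 30;0 0 -60 0 0 0 30;0 0 -60 0 0 0 30"
}}

```text
clock: 3.55
eef_pos: [0.6102, 0.2284, 0.063]
ee_rot: [3.141, 0.002, 2.95]
force: [0.5, 0.7, -1.1]
width: 0.0302
```

Run:
```python
from h import *
s=snapshot("wrist")
for b in blobs(s,"brown",.006,200): print(*b)
goal(545,29,70,79.2)
print(jaw())
```

```text
[334.  417.4] [777.1 207.5] [322.3  31.5] 79.3
[ 58.1 275.1] [597.4  16.9] [47.3 46.1] 78.9
[ 43. 214.] [548.   26.2] [47.1 46.2] 79.1
[ 29.7 147.5] [498.4  35.6] [47. 46.] 79.0
[ 79.1 230.1] [558.3  46. ] [108.6 214.9] 63.9
shift [  25.2 -207.8   -8. ] turn [ 0.   -0.   -0.21] t 3.6 at [609.4 228.2  62. ] j6 -1.11 w 29.9 F [ 0.1  0.  -0.2]
78.99375371013294
```

Run:
```python
from h import *
s=snapshot("wrist"); cv2.imwrite("pics/w2.png",s["image"]); print(s["origin"],s["orientation"])
for b in blobs(s,"amber",.012,200): print(*b)
print("tcp",w2px(s,observe()["eef_pos"]))
```

```text
[0.52787451 0.24435127 0.27077785] [2.83891448e+00 6.76544502e-04 1.37794091e+00]
[334.2 417.9] [769.7 209.8] [307.7  26.6] 79.0
[ 58.2 276.6] [595.5  22.2] [44.1 43.3] 79.0
[320.  246.5] [610.5 229. ] [34.8 36.2] 79.0
[ 43.2 215.4] [547.3  31.2] [44.3 43.5] 79.0
[ 29.4 148.6] [498.9  40.2] [44.4 43.5] 79.0
tcp (np.float64(318.30852182863947), np.float64(269.35479869697554))
```

View pics/w2.png

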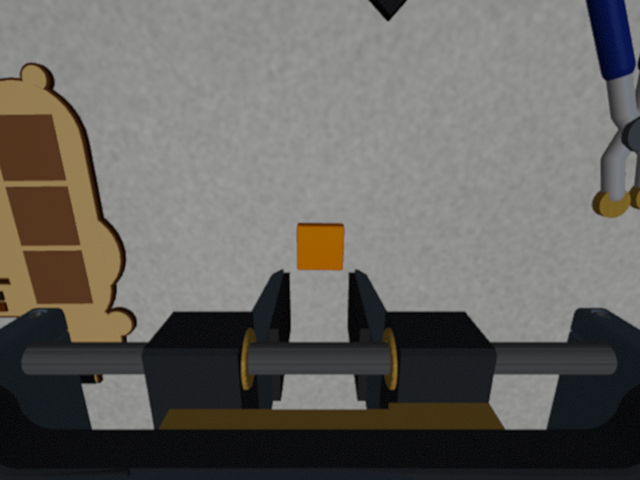

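Emit:
{"method": "apply_moves", "body": {
  "commands": "-1 0 0 0 0 0 55;-1 0 0 0 0 0 55;-1 0 10 0 0 0 55;-1 0 59 0 0 0 55;-1 0 59 0 0 0 55;-1 0 59 0 0 0 55;-1 0 59 0 0 0 55;-1 0 59 0 0 0 28"
}}

```text
clock: 4.45
eef_pos: [0.6116, 0.2283, 0.0049]
ee_rot: [3.141, 0.002, 2.95]
force: [0.6, -0.8, 0.0]
width: 0.0497
```

Emit:
{"method": "apply_moves", "body": {
  "commands": "0 0 0 0 0 0 28;0 0 0 0 0 0 28;0 0 0 0 0 0 28;0 0 0 0 0 0 28;0 0 0 0 0 0 28;0 0 -20 0 0 0 28;0 0 -60 0 0 0 28;0 0 -60 0 0 0 28"
}}

```text
clock: 5.25
eef_pos: [0.6134, 0.2288, 0.0677]
ee_rot: [3.139, 0.006, 2.95]
force: [0.8, 0.2, -0.5]
width: 0.0281
```

Run:
```python
from h import *
goal(547.5,27,62,79)
s=snapshot("wrist"); 
for b in blobs(s,"amber",.072,200): print(*b)
```

```text
shift [  26.2 -210.7    4.9] turn [ 0.17  0.35 -0.  ] t 5.25 at [613.4 228.8  67.7] j6 -1.11 w 28.1 F [ 0.8  0.2 -0.5]
[327.6 418.4] [722.7 213.5] [245.9  21.3] 78.8
[ 59.6 269.2] [580.9  72.7] [34.2 33.8] 78.9
[317.8 239.2] [592.3 232.7] [26.6 28.3] 77.8
[ 44.4 208.5] [543.6  79.6] [34.2 33.3] 78.9
[ 30.2 142.1] [506.2  86.6] [34.3 33.9] 79.0
```

Run:
```python
from h import *
s=snapshot("wrist"); 
for b in blobs(s,"amber",.012,200)[2:3]: print(*b)
goal(610.4,228.8,2,79)
```

```text
[318.6 241.4] [610.5 228.8] [34.9 36.4] 78.9
shift [ 0.9  0.4 62. ] turn [ 0.05  0.1  -0.  ] t 5.35 at [611.1 228.2  64. ] j6 -1.11 w 27.9 F [-0.6  0.7 -1.1]
```

Emit:
{"method": "apply_moves", "body": {
  "commands": "1 0 0 0 0 0 60;1 0 0 0 0 0 60;1 0 0 0 0 0 60;1 0 40 0 0 0 60;1 0 62 0 0 0 60;1 0 62 0 0 0 60;1 0 62 0 0 0 60;1 0 62 0 0 0 60"
}}

```text
clock: 6.15
eef_pos: [0.6105, 0.2285, 0.0025]
ee_rot: [3.141, 0.002, 2.95]
force: [0.0, -0.5, 0.6]
width: 0.0599
```

Emit:
{"method": "apply_moves", "body": {
  "commands": "0 0 0 0 0 0 28;0 0 0 0 0 0 28;0 0 0 0 0 0 28;0 0 0 0 0 0 28;0 0 0 0 0 0 28;0 0 0 0 0 0 28;0 0 0 0 0 0 28;0 0 0 0 0 0 28"
}}

```text
clock: 6.95
eef_pos: [0.6096, 0.2282, 0.0011]
ee_rot: [-3.142, -0.0, 2.95]
force: [0.2, 0.2, -0.2]
width: 0.028
```

Run:
```python
from h import *
s=snapshot("wrist"); cv2.imwrite("pics/w3.png",s["image"][100:400,100:540])
for b in blobs(s,"amber",.012,200): print(*b)
t=snapshot("scene");im=t["image"];u,v=map(int,w2px(t,[.61,.228,.01]));print(u,v)
cv2.imwrite("pics/s3.png",cv2.resize(im[v-60:v+40,u-60:u+60],None,fx=5,fy=5,interpolation=2))
```

```text
[326.9 418.1] [712.1 214.1] [236.3  20.4] 79.0
[  9.3 302.1] [592.1  39.2] [15.  33.7] 64.0
[319.7 276.7] [610. 229.] [34.9 37.9] 77.6
[  4.1 250.4] [557.8  52.4] [ 8.7 33.7] 64.0
398 268
```

View pics/w3.png

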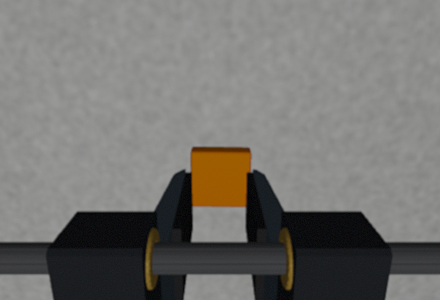

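Emit:
{"method": "apply_moves", "body": {
  "commands": "0 0 0 0 0 0 20;0 0 0 0 0 0 20;0 0 0 0 0 0 20;0 0 0 0 0 0 20;0 0 0 0 0 0 20;0 0 -5 0 0 0 20;0 0 -15 0 0 0 20;0 0 -30 0 0 0 20",
  "squeeze": 25
}}

```text
clock: 7.85
eef_pos: [0.6093, 0.2281, 0.0317]
ee_rot: [-3.141, -0.001, 2.95]
force: [1.4, 1.0, 1.1]
width: 0.0205
```

Run:
```python
from h import *
s=snapshot("wrist"); cv2.imwrite("pics/w4.png",s["image"][100:400,100:540])
for b in blobs(s,"amber",.012,200): print(*b)
goal(610,228,62,79)
```

```text
[312.  417.9] [737.  195.3] [270.7  22.5] 79.0
[ 29.4 289.9] [595.3  22.8] [44.2 43.2] 79.3
[319.9 259.5] [610.3 229. ] [34.6 37.2] 77.7
[ 21.7 228. ] [548.4  36.1] [35.2 43.9] 79.3
[ 12.5 152.4] [501.1  52. ] [21.5 43.5] 78.8
shift [  0.7  -0.8 -27.2] turn [ 0.08  0.16 -0.  ] t 7.9 at [610.9 228.6  34.8] j6 -1.11 w 20.3 F [1.7 1.1 2.5]
```

View pics/w4.png

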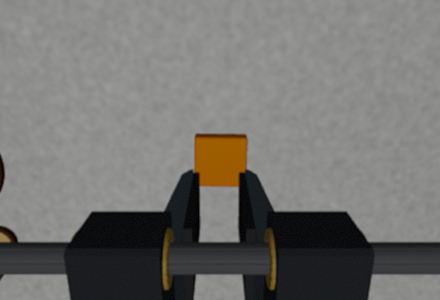

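Run:
```python
from h import *
s=snapshot("wrist");o=observe(); print(s["fx"],s["cx"],s["cy"],o["eef_pos"],s["origin"],o["width"])
R=Ro.from_euler('xyz',o["ee_rot"])
for x in(-16,16):
  for y in(-10,10):
    print(x,y,[np.round(w2px(s,o["eef_pos"]+R.apply(np.array([x,y,z])/1000)),0) for z in(0,-19,-38)])
c=Ro.from_euler('xyz',s["orientation"]).inv().apply(o["eef_pos"]-s["origin"]);print(c)
```

```text
355.6494139535764 318.75519739088446 242.96385408285562 [0.61119705 0.22871264 0.03405215] [0.52874188 0.24461844 0.24337407] 0.020153832224689572
-16 -10 [array([303., 293.]), array([302., 307.]), array([300., 323.])]
-16 10 [array([334., 293.]), array([336., 307.]), array([337., 323.])]
16 -10 [array([303., 246.]), array([301., 256.]), array([299., 268.])]
16 10 [array([335., 246.]), array([336., 256.]), array([338., 268.])]
[4.31583836e-05 1.71405395e-02 2.24886009e-01]
```

View pics/s3.png

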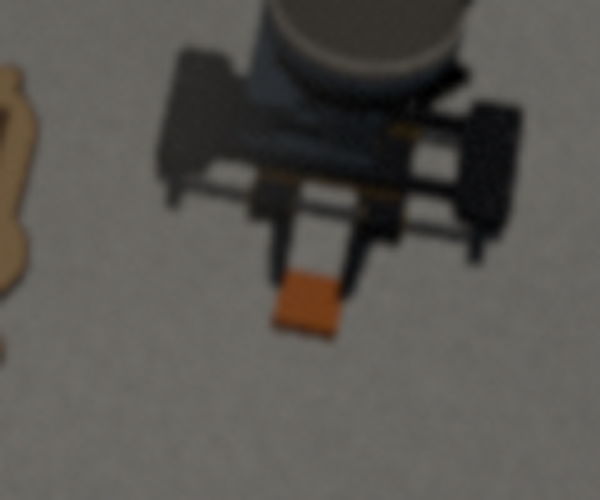

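Run:
```python
from h import *
t=snapshot("scene");R=Ro.from_euler('xyz',observe()["ee_rot"])
print("at w3 pose; tip bottom edges seen at about (394,265),(407,267)")
for z in(1,20,40): print(z,[np.round(w2px(t,np.array([.6096,.2282,z/1000])+R.apply([x/1000,y/1000,0])),1) for x in(-16,16) for y in(-14,14)])
print("tile",[np.round(w2px(t,np.array([.6104,.2288,.012])+R.apply([x/1000,y/1000,0])),1) for x in(-18,18) for y in(-18,18)])
a=cv2.imread("pics/w4.png"); g=cv2.cvtColor(a,6)
for v in(165,172,176,180,190): print(v+100,g[v,150:290:3])
s=snapshot("wrist"); c=s["image"]
cv2.imwrite("pics/w5.png",cv2.resize(np.clip(c[200:380,200:440].astype(int)*2,0,255).astype(np.uint8),None,fx=3,fy=3,interpolation=2))
```

```text
at w3 pose; tip bottom edges seen at about (394,265),(407,267)
1 [array([392.6, 273.7]), array([402.8, 275.6]), array([394.3, 264.4]), array([404.4, 266.3])]
20 [array([393.3, 269.7]), array([403.6, 271.6]), array([395.1, 260.4]), array([405.2, 262.3])]
40 [array([394.1, 265.5]), array([404.5, 267.4]), array([395.9, 256.1]), array([406.1, 258. ])]
tile [array([391.7, 272. ]), array([404.8, 274.4]), array([393.7, 261.5]), array([406.7, 263.9])]
265 [149 147 146 148 148 150 148 145 146 144 140 146 148 143 148  98 100 101
 101 101 101 100 102 100 100 100 100  99  99 100 101 102 112 148 142 140
 141 140 143 146 143 142 142 143 143 141 141]
272 [145 144 141 144 147 146 143 139 140 145 149 131  66  25  43  63  65 101
 101 100 100 100 100 100  99 100 100 100 100 101  63  63  27  27  76 142
 145 141 141 145 145 143 144 144 141 139 137]
276 [143 144 146 146 146 145 145 144 143 145 111  25  28  28  22  12  24 102
  99 100 100  99 100 100 100 100 100 100 100  98  15   6  25  29  28  26
 130 146 146 144 143 144 146 145 144 142 142]
280 [142 141 142 147 147 144 142 146 146 143  32  27  27  29  14   6  23 101
 100 100 100  99 101  99 100 101 100  99 100  99  15   9  18  27  29  26
  37 143 145 142 140 143 143 146 143 142 141]
290 [143 146 144 145 146 142 141 147  71  27  28  29  29  26  13  11  16 150
 147 142 143 143 143 142 143 146 145 145 146 146  10   6   9  30  27  31
  29  25  95 145 143 140 142 145 143 143 143]
```

View pics/w5.png

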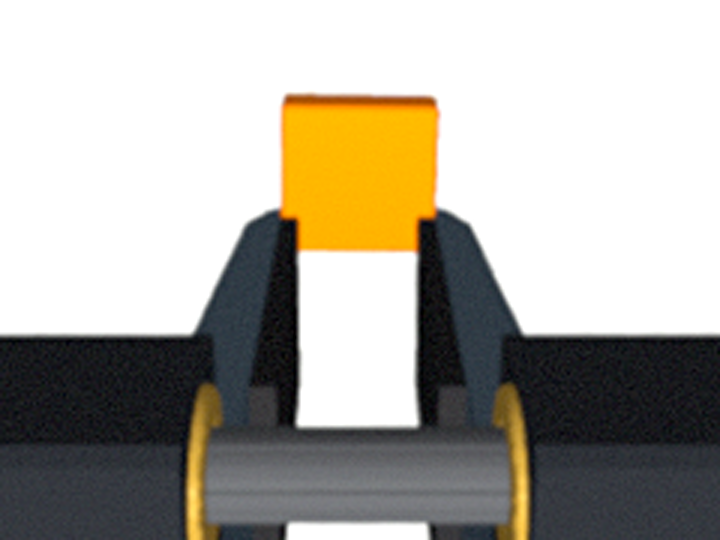

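Emit:
{"method": "apply_moves", "body": {
  "commands": "1 0 0 0 0 0 60;1 0 0 0 0 0 60;1 0 0 0 0 0 60;1 0 0 0 0 0 60;1 0 0 0 0 0 60;1 0 30 0 0 0 60;1 0 50 0 0 0 60;1 0 50 0 0 0 60",
  "squeeze": 12
}}

```text
clock: 8.85
eef_pos: [0.6067, 0.2279, -0.0213]
ee_rot: [-3.14, -0.004, 2.949]
force: [0.2, 0.2, -0.2]
width: 0.0597
```

Emit:
{"method": "apply_moves", "body": {
  "commands": "0 0 2 0 0 0 60;0 0 4 0 0 0 60;0 0 6 0 0 0 60;0 0 8 0 0 0 60;0 0 10 0 0 0 60;0 0 12 0 0 0 60;0 0 14 0 0 0 60;0 0 14 0 0 0 60"
}}

```text
clock: 9.65
eef_pos: [0.6084, 0.2284, -0.0332]
ee_rot: [-3.141, -0.0, 2.95]
force: [-0.4, 0.9, -0.5]
width: 0.0604
```

Run:
```python
from h import *
s=snapshot("wrist"); 
for b in blobs(s,"amber",.012,200): print(*b)
goal(610.4,228.8,-34,79)
c=s["image"];cv2.imwrite("pics/w6.png",cv2.resize(np.clip(c[200:380,200:440].astype(int)*2,0,255).astype(np.uint8),None,fx=3,fy=3,interpolation=2))
```

```text
[394.4 418.4] [686.8 261.2] [195.1  17.5] 79.0
[320.5 304. ] [609.7 229.2] [35.2 38.4] 78.9
shift [-1.8  0.8  1. ] turn [-0.01 -0.02 -0.01] t 9.7 at [608.5 228.4 -33. ] j6 -1.11 w 59.9 F [0.4 0.3 0.9]
```

View pics/w6.png

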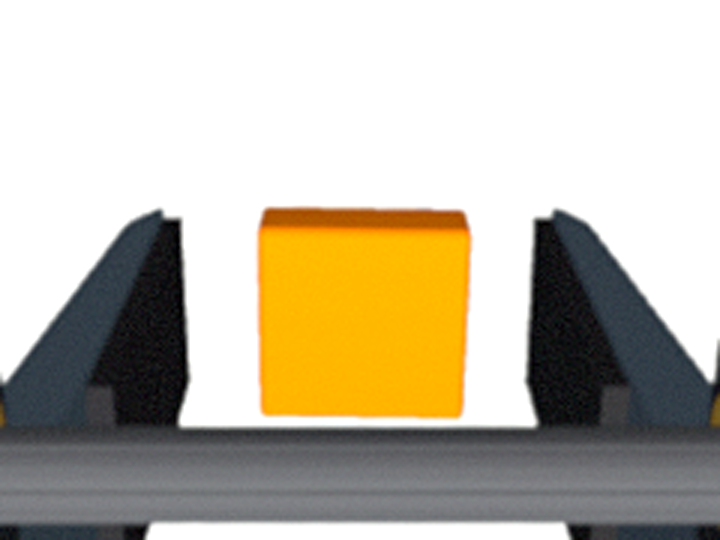

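Emit:
{"method": "apply_moves", "body": {
  "commands": "-2 1 1 0 0 0 60;-2 1 2 0 0 0 60;-2 1 2 0 0 0 28;-2 1 2 0 0 0 28;-2 1 2 0 0 0 28;-2 1 2 0 0 0 28;-2 1 2 0 0 0 28;-2 1 2 0 0 0 28"
}}

```text
clock: 10.5
eef_pos: [0.6107, 0.229, -0.0349]
ee_rot: [3.142, -0.0, 2.95]
force: [-0.6, 0.1, 1.1]
width: 0.0358
```

Emit:
{"method": "apply_moves", "body": {
  "commands": "0 0 -20 0 0 0 28;0 0 -50 0 0 0 28;8 -50 -50 0 0 0 28;14 -100 -50 0 0 0 28;20 -150 -50 0 0 0 28;24 -200 -50 0 0 0 28;24 -210 -50 0 0 0 28;24 -210 -50 0 0 0 28"
}}

```text
clock: 11.3
eef_pos: [0.5469, 0.0258, 0.0153]
ee_rot: [-3.142, 0.0, 2.947]
force: [1.0, 0.3, 0.2]
width: 0.0361
```

Run:
```python
from h import *
s=snapshot("wrist"); 
for b in blobs(s,"brown",.006,200): print(*b)
for b in blobs(s,"amber",.062,200): print("amb",*b)
goal(547,27,-28,79)
c=s["image"];cv2.imwrite("pics/w7.png",c)
```

```text
[344.  412.8] [658.7  24. ] [263.9  51. ] 78.8
[316.9 339.9] [600.9  14.9] [51.3  5.6] 78.8
[320.9 188.5] [499.1  36.7] [46.  45.4] 78.8
[299.4 197.4] [517.3  21.5] [112.8 144. ] 87.4
amb [340.7 418.3] [617.8  27.1] [194.7  17.4] 78.8
amb [320.4 287.5] [544.3  26.3] [36.9 47.6] 78.8
shift [ 0.4 -0.1 43.3] turn [ 0.01  0.02 -0.1 ] t 11.35 at [547.4  27.1  15.3] j6 -1.44 w 36.0 F [-0.2  1.2  0.7]
```

View pics/w7.png

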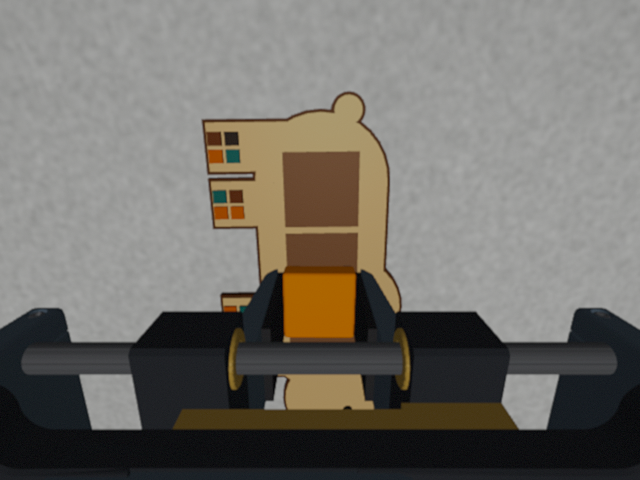

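Emit:
{"method": "apply_moves", "body": {
  "commands": "-1 0 20 0 0 0 28;-1 0 36 0 0 0 28;-1 0 40 0 0 0 28;-1 0 43 0 0 0 28;-1 0 44 0 0 0 28;-1 0 44 0 0 0 28;-1 0 44 0 0 0 28;-1 0 44 0 0 0 28"
}}

```text
clock: 12.15
eef_pos: [0.5483, 0.0273, -0.0285]
ee_rot: [3.142, 0.001, 2.95]
force: [0.7, -0.7, -1.1]
width: 0.0356
```

Emit:
{"method": "apply_moves", "body": {
  "commands": "0 0 0 0 0 0 60;0 0 0 0 0 0 60;0 0 0 0 0 0 60;0 0 0 0 0 0 60;0 0 -30 0 0 0 60;0 0 -80 0 0 0 60;0 0 -130 0 0 0 60;0 0 -180 0 0 0 60"
}}

```text
clock: 12.95
eef_pos: [0.5476, 0.0273, 0.1531]
ee_rot: [-3.142, -0.0, 2.95]
force: [1.0, 0.4, 0.2]
width: 0.0599
```

Run:
```python
from h import *
goal(442,304,20,79)
s=snapshot("wrist"); cv2.imwrite("pics/w8.png",s["image"])
for b in blobs(s,"brown",.006,200): print(*b)
for b in blobs(s,"amber",.018,200): print("amb",*b)
for b in blobs(s,"black",.012,200): print("blk",*b)
```

```text
shift [156.4 251.5 133.1] turn [-0.   -0.02 -0.  ] t 12.95 at [547.6  27.3 153.1] j6 -1.44 w 59.9 F [1.  0.4 0.2]
[403.1 418.8] [815.1  81.8] [431.9  42.7] 79.0
[319.3 263. ] [597.5  18.2] [45.8 45.5] 79.0
[318.3 213.2] [548.6  27.4] [45.8 45.2] 79.0
[318.5 167.1] [498.9  36.3] [45.  45.5] 79.5
[302.5 202.7] [562.   16.7] [120.8 241.2] 79.5
amb [401.9 419. ] [802.3  79.3] [412.1  36.8] 79.0
amb [316.4 266.3] [597.7  18. ] [41.5 32.1] 79.0
amb [318.8 219.8] [547.7  27.5] [38.3 37.7] 79.0
blk [604.1  46.2] [443.9 302.7] [37.4 40.4] 35.9
```

View pics/w8.png

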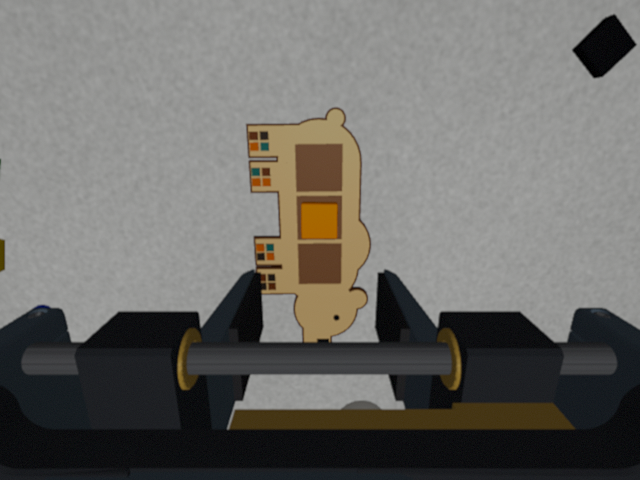

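Run:
```python
from h import *
goal(443,303,40,36)
```

```text
shift [160.2 249.9 119.7] turn [ 0.28  0.49 43.  ] t 13.0 at [551.4  27.2 160.9] j6 -1.44 w 59.8 F [ 3.8 -0.2 10.9]
```

Emit:
{"method": "apply_moves", "body": {
  "commands": "24 40 20 0 0 8 60;48 80 40 0 0 16 60;72 120 60 0 0 24 60;96 160 80 0 0 32 60;124 200 100 0 0 40 60;155 251 112 0 0 43 60;155 251 112 0 0 43 60;155 251 112 0 0 43 60"
}}

```text
clock: 13.8
eef_pos: [0.4414, 0.3064, 0.0378]
ee_rot: [-3.14, -0.001, 2.203]
force: [0.2, 0.0, 0.9]
width: 0.06
```

Run:
```python
from h import *
s=snapshot("wrist")
for b in blobs(s,"black",.012,300): print("blk",*b)
goal(443,303,-35,36)
```

```text
blk [319.1 256.6] [442.5 307.4] [34.6 36.4] 36.2
blk [514.2  71.8] [468.8 471.7] [  8.7 122.7] 83.8
shift [-1.7 -0.6 73.4] turn [-0.07 -0.01  0.19] t 13.85 at [442.5 304.8  38.4] j6 -0.14 w 60.0 F [-0.2  0.3 -0.2]
```

Run:
```python
from h import *
s=snapshot("wrist")
b=[b for b in blobs(s,"black",.012,300) if b[2].max()<50][0];print(*b)
goal(b[1][0],b[1][1],-35,b[3])
print(px2w(s,*b[0],.012))
```

```text
[319.2 253.8] [442.5 307.4] [34.6 36.3] 36.2
shift [ 3.5  1.6 73.8] turn [-0.04  0.   -0.08] t 13.9 at [443.3 303.7  38.8] j6 -0.14 w 59.9 F [ 1.2 -0.3  0.5]
[0.44233877 0.30752286 0.012     ]
```

Emit:
{"method": "apply_moves", "body": {
  "commands": "3 2 30 0 0 0 60;3 2 60 0 0 0 60;3 2 70 0 0 0 60;3 2 74 0 0 0 60;3 2 74 0 0 0 60;3 2 74 0 0 0 60;3 2 74 0 0 0 60;3 2 74 0 0 0 60"
}}

```text
clock: 14.7
eef_pos: [0.4441, 0.3071, -0.0341]
ee_rot: [3.14, 0.0, 2.199]
force: [0.3, -0.9, 0.1]
width: 0.0603
```

Run:
```python
from h import *
s=snapshot("wrist")
b=[b for b in blobs(s,"black",.012,300,roi=(265,230,375,350))];[print(*a) for a in b]
goal(442.5,307.4,-35,36.2)
c=s["image"];cv2.imwrite("pics/w9.png",cv2.resize(np.clip(c[200:380,200:440].astype(int)*2,0,255).astype(np.uint8),None,fx=3,fy=3,interpolation=2))
```

```text
[319.3 345.5] [459.5 288.6] [57.5  3.6] 35.9
[314.1 301.2] [442.2 307.7] [35. 38.] 35.9
shift [ 1.2 -1.   0.7] turn [ 0.05  0.01 -0.2 ] t 14.75 at [444.  307.  -34.3] j6 -0.13 w 60.1 F [-0.7 -0.8  0.3]
```

View pics/w9.png

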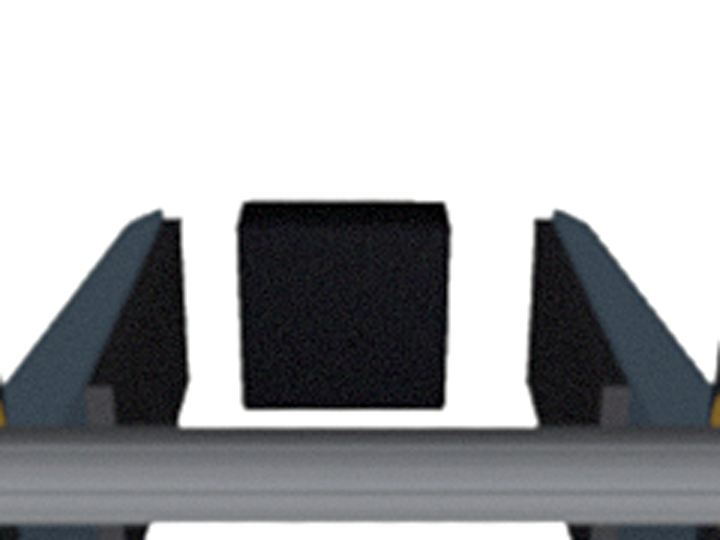

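Emit:
{"method": "apply_moves", "body": {
  "commands": "1 -2 1 0 0 0 60;1 -2 1 0 0 0 28;1 -2 1 0 0 0 28;1 -2 1 0 0 0 28;1 -2 1 0 0 0 28;1 -2 1 0 0 0 28;1 -2 1 0 0 0 28;1 -2 1 0 0 0 28"
}}

```text
clock: 15.55
eef_pos: [0.4415, 0.3065, -0.0359]
ee_rot: [-3.142, 0.0, 2.199]
force: [0.1, -0.4, 0.3]
width: 0.0357
```

Run:
```python
from h import *
goal(498.9,36.5,20,79)
s=snapshot("wrist")
[print(*a) for a in blobs(s,"black",.012,300,roi=(265,230,375,350))]
print(jaw())
```

```text
shift [-252.2 -112.2  -55.9] turn [ -0.  -0. -43.] t 15.55 at [441.5 306.5 -35.9] j6 -0.13 w 35.7 F [ 0.1 -0.4  0.3]
[319.1 310.5] [444.3 305.5] [56.9 44.3] 36.0
35.997548996440734
```

Emit:
{"method": "apply_moves", "body": {
  "commands": "0 0 -25 0 0 0 28;-30 -14 -56 0 0 -7 28;-75 -33 -56 0 0 -15 28;-120 -53 -56 0 0 -23 28;-165 -73 -56 0 0 -31 28;-210 -93 -56 0 0 -39 28;-252 -112 -56 0 0 -43 28;-252 -112 -56 0 0 -43 28"
}}

```text
clock: 16.4
eef_pos: [0.4996, 0.0337, 0.0202]
ee_rot: [-3.141, 0.001, 2.953]
force: [0.8, 0.5, -0.7]
width: 0.0359
```

Emit:
{"method": "apply_moves", "body": {
  "commands": "0 0 0 0 0 0 28;0 0 0 0 0 0 28;0 0 0 0 0 0 28;0 0 0 0 0 0 28;0 0 0 0 0 0 28;0 0 0 0 0 0 28;0 0 0 0 0 0 28;0 0 0 0 0 0 28"
}}

```text
clock: 17.2
eef_pos: [0.499, 0.0369, 0.0201]
ee_rot: [3.142, -0.0, 2.95]
force: [0.6, 0.2, -0.5]
width: 0.036
```

Run:
```python
from h import *
goal(499,36.6,-29,79)
s=snapshot("wrist"); cv2.imwrite("pics/w10.png",s["image"])
[print(*a) for a in blobs(s,"black",.068,300,roi=(250,200,400,350))]
print(jaw())
```

```text
shift [-0.1 -0.3 49.1] turn [ 0.   -0.    0.01] t 17.2 at [499.   36.9  20.1] j6 -1.42 w 36.0 F [ 0.6  0.2 -0.5]
[324.  314.4] [502.4  39.6] [77.8 44.1] 78.5
79.00229216590868
```

Emit:
{"method": "apply_moves", "body": {
  "commands": "0 0 20 0 0 0 28;0 0 38 0 0 0 28;0 0 44 0 0 0 28;0 0 47 0 0 0 28;0 0 49 0 0 0 28;0 0 49 0 0 0 28;0 0 49 0 0 0 28;0 0 49 0 0 0 28"
}}

```text
clock: 18.05
eef_pos: [0.4993, 0.0367, -0.0285]
ee_rot: [3.142, 0.001, 2.95]
force: [-0.3, 0.6, -0.2]
width: 0.0359
```

Emit:
{"method": "apply_moves", "body": {
  "commands": "0 0 0 0 0 0 60;0 0 0 0 0 0 60;0 0 0 0 0 0 60;0 0 0 0 0 0 60;0 0 -30 0 0 0 60;0 0 -80 0 0 0 60;0 0 -130 0 0 0 60;0 0 -160 0 0 0 60"
}}

```text
clock: 18.85
eef_pos: [0.4998, 0.0368, 0.1346]
ee_rot: [3.141, 0.003, 2.95]
force: [0.3, 0.0, -0.5]
width: 0.0599
```

Emit:
{"method": "apply_moves", "body": {
  "commands": "0 0 0 0 0 0 60;0 0 0 0 0 0 60;0 0 0 0 0 0 60;0 0 0 0 0 0 60;0 0 0 0 0 0 60;0 0 0 0 0 0 60;0 0 0 0 0 0 60;0 0 0 0 0 0 60"
}}

```text
clock: 19.65
eef_pos: [0.499, 0.0368, 0.131]
ee_rot: [-3.142, -0.0, 2.95]
force: [-0.1, 0.6, -0.0]
width: 0.0599
```

Run:
```python
from h import *
COL["black"]=(0,180,0,0,255,45)
s=snapshot("wrist"); cv2.imwrite("pics/w10.png",s["image"])
for c in("brown","amber","black"):
  [print(c,*a) for a in blobs(s,c,.018 if c!="brown" else .006,300,roi=(200,100,400,320))]
t=snapshot("top")
[print(*a) for a in blobs(t,"green",.012,50,roi=(400,260,520,380))]
b=blobs(t,"green",.012,50,roi=(400,260,520,380))[0]
goal(b[1][0],b[1][1],40,b[3]); goal(b[1][0],b[1][1],40,b[3]-90)
```

```text
brown [319.5 307.5] [589.   19.7] [45.9 26.6] 79.0
brown [319.  265.7] [548.3  27. ] [45.2 45.5] 79.8
brown [318.6 221.8] [499.2  36.7] [45.8 45.7] 79.0
amber [319.6 307.9] [583.3  20.8] [42.2 24.6] 79.0
amber [320.2 269.5] [544.9  27.8] [41.3 43.3] 80.0
black [387.7 297.4] [583.   91.3] [23.5 52.4] 79.2
black [249.7 302.2] [555.1 -51.6] [71.2 52.4] 79.0
black [318.8 226.1] [499.9  36.6] [34.7 34.7] 79.0
[449.2 310.4] [ 434.7 -291.6] [33.1 32.5] 60.3
shift [   0.5 -334.6   91.1] turn [ 0.  -0.  18.7] t 19.75 at [499.   36.8 131.1] j6 -1.42 w 59.9 F [-1.  -0.   0.4]
shift [   0.5 -334.6   91.1] turn [  0.   -0.  -71.3] t 19.75 at [499.   36.8 131.1] j6 -1.42 w 59.9 F [-1.  -0.   0.4]
```

Emit:
{"method": "apply_moves", "body": {
  "commands": "0 -50 15 0 0 7 60;0 -100 30 0 0 14 60;0 -150 45 0 0 19 60;0 -200 60 0 0 19 60;0 -250 75 0 0 19 60;0 -300 91 0 0 19 60;0 -335 91 0 0 19 60;0 -335 91 0 0 19 60"
}}

```text
clock: 20.55
eef_pos: [0.4344, -0.2974, 0.0395]
ee_rot: [-3.141, 0.001, 2.614]
force: [0.5, -0.2, -0.2]
width: 0.0598
```

Emit:
{"method": "apply_moves", "body": {
  "commands": "0 0 0 0 0 0 60;0 0 0 0 0 0 60;0 0 0 0 0 0 60;0 0 0 0 0 0 60;0 0 0 0 0 0 60;0 0 0 0 0 0 60;0 0 0 0 0 0 60;0 0 0 0 0 0 60"
}}

```text
clock: 21.35
eef_pos: [0.4351, -0.292, 0.0402]
ee_rot: [-3.142, 0.0, 2.618]
force: [0.3, 0.4, 0.2]
width: 0.06
```

Run:
```python
from h import *
s=snapshot("wrist"); cv2.imwrite("pics/w11.png",s["image"])
[print(*a) for a in blobs(s,"green",.012,300)]
b=[a for a in blobs(s,"green",.012,300) if a[2].max()<50][0]
goal(b[1][0],b[1][1],-35,b[3])
[print("blue",*a) for a in blobs(s,"blue",.009,100)]
```

```text
[316.5 256.9] [ 435.6 -293.4] [35.  36.7] 60.0
shift [-1.1 -0.9 75.1] turn [-0.  0. -0.] t 21.4 at [ 435.1 -292.1   40.1] j6 -1.75 w 59.6 F [-0.6  0.2  0.2]
```

Emit:
{"method": "apply_moves", "body": {
  "commands": "-1 -1 30 0 0 0 60;-1 -1 60 0 0 0 60;-1 -1 70 0 0 0 60;-1 -1 75 0 0 0 60;-1 -1 75 0 0 0 60;-1 -1 75 0 0 0 60;-1 -1 75 0 0 0 60;-1 -1 75 0 0 0 60"
}}

```text
clock: 22.2
eef_pos: [0.4358, -0.2938, -0.0341]
ee_rot: [-3.141, 0.001, 2.618]
force: [-0.4, -0.4, -0.1]
width: 0.0604
```

Emit:
{"method": "apply_moves", "body": {
  "commands": "0 0 0 0 0 0 28;0 0 0 0 0 0 28;0 0 0 0 0 0 28;0 0 0 0 0 0 28;0 0 0 0 0 0 28;0 0 0 0 0 0 28;0 0 0 0 0 0 28;0 0 0 0 0 0 28"
}}

```text
clock: 23.0
eef_pos: [0.4354, -0.2935, -0.0348]
ee_rot: [-3.142, 0.0, 2.618]
force: [0.3, 0.7, 3.8]
width: 0.0359
```

Run:
```python
from h import *
goal(597.4,17.7,30,79)
s=snapshot("wrist")
[print(*a) for a in blobs(s,"green",.012,300)]
```

```text
shift [ 15.3 350.4 -64.8] turn [ -0.   0. -19.] t 23.0 at [ 435.4 -293.5  -34.8] j6 -1.75 w 35.9 F [0.3 0.7 3.8]
[318.9 303.4] [ 435.7 -292.8] [36.9 38.5] 60.0
```

Emit:
{"method": "apply_moves", "body": {
  "commands": "0 0 -30 0 0 0 28;2 50 -65 0 0 -4 28;4 100 -65 0 0 -8 28;6 150 -65 0 0 -12 28;9 200 -65 0 0 -16 28;11 250 -65 0 0 -19 28;13 300 -65 0 0 -19 28;15 350 -65 0 0 -19 28"
}}

```text
clock: 23.85
eef_pos: [0.5935, 0.0107, 0.03]
ee_rot: [-3.142, -0.0, 2.95]
force: [0.7, -0.6, -0.1]
width: 0.0358
```

Emit:
{"method": "apply_moves", "body": {
  "commands": "0 0 0 0 0 0 28;0 0 0 0 0 0 28;0 0 0 0 0 0 28;0 0 0 0 0 0 28;0 0 0 0 0 0 28;0 0 0 0 0 0 28;0 0 0 0 0 0 28;0 0 0 0 0 0 28"
}}

```text
clock: 24.65
eef_pos: [0.5929, 0.0084, 0.0302]
ee_rot: [3.142, 0.0, 2.949]
force: [-0.4, -0.7, 0.2]
width: 0.0365
```

Run:
```python
from h import *
goal(597.4,17.7,-28,79)
```

```text
shift [-2.6 10.  58.2] turn [ 0.    0.   -0.02] t 24.65 at [592.9   8.4  30.2] j6 -1.46 w 36.5 F [-0.4 -0.7  0.2]
```

Emit:
{"method": "apply_moves", "body": {
  "commands": "-3 10 0 0 0 0 28;-3 10 20 0 0 0 28;-3 10 40 0 0 0 28;-3 10 52 0 0 0 28;-3 10 56 0 0 0 28;-3 10 58 0 0 0 28;-3 10 58 0 0 0 28;-3 10 58 0 0 0 28"
}}

```text
clock: 25.45
eef_pos: [0.5983, 0.0179, -0.0272]
ee_rot: [3.141, 0.001, 2.95]
force: [0.4, -0.9, -0.0]
width: 0.0358
```

Run:
```python
from h import *
goal(597.4,17.7,-28.5,79)
```

```text
shift [ 0.9 -0.3  1.3] turn [ 0.01  0.06 -0.  ] t 25.45 at [598.3  17.9 -27.2] j6 -1.45 w 35.8 F [ 0.4 -0.9 -0. ]
```

Emit:
{"method": "apply_moves", "body": {
  "commands": "0 0 0 0 0 0 28;0 0 0 0 0 0 60;0 0 0 0 0 0 60;0 0 0 0 0 0 60;0 0 0 0 0 0 60;0 0 -30 0 0 0 60;0 0 -80 0 0 0 60;0 0 -130 0 0 0 60"
}}

```text
clock: 26.25
eef_pos: [0.5971, 0.0179, 0.1032]
ee_rot: [-3.141, -0.002, 2.95]
force: [1.3, 0.1, 0.8]
width: 0.0601
```

Emit:
{"method": "apply_moves", "body": {
  "commands": "80 0 0 0 0 0 60;80 0 0 0 0 0 60;80 0 0 0 0 0 60;80 0 0 0 0 0 60;80 0 0 0 0 0 60;80 0 0 0 0 0 60;80 0 0 0 0 0 60;80 0 0 0 0 0 60"
}}

```text
clock: 27.05
eef_pos: [0.5196, 0.0331, 0.1019]
ee_rot: [-3.142, -0.0, 2.949]
force: [-1.0, -0.6, -0.5]
width: 0.06
```

Run:
```python
from h import *
COL["black"]=(0,180,0,0,255,45)
s=snapshot("wrist"); cv2.imwrite("pics/w12.png",s["image"])
for c in("brown","amber","black","green"):
  [print(c,*a) for a in blobs(s,c,.018 if c!="brown" else .006,300,roi=(200,100,400,320))]
t=snapshot("top")
b=blobs(t,"blue",.010,30,roi=(400,220,500,260))[0];print(*b)
goal(b[1][0],b[1][1],40,79)
```

```text
brown [319.4 300.2] [591.1  19.4] [45.9 31.5] 79.0
brown [318.7 255.6] [548.2  27.3] [46.  45.6] 79.0
brown [318.1 206.2] [499.1  36.6] [45.7 45. ] 79.0
brown [304.7 200.9] [529.8  21.4] [112.5 167. ] 88.5
amber [319.2 300.2] [585.5  20.5] [42.2 29.3] 79.0
amber [318.2 264.1] [546.1  27.8] [41.7 41.2] 79.0
black [387.6 297.4] [588.6  83.1] [21.2 48.3] 81.7
black [247.6 300.4] [562.9 -47.6] [61.2 47.6] 79.0
black [318.5 210.5] [499.9  36.7] [35. 35.] 79.0
green [318.8 308.6] [589.4  19.6] [35.1 21.4] 79.0
[450.3 240.9] [ 596.1 -297.4] [16.6 17. ] 89.4
shift [-138.4 -309.8   62. ] turn [-0.   -0.01 -0.01] t 27.15 at [519.4  33.1 102. ] j6 -1.43 w 59.9 F [0.5 0.5 0.3]
```

View pics/w12.png

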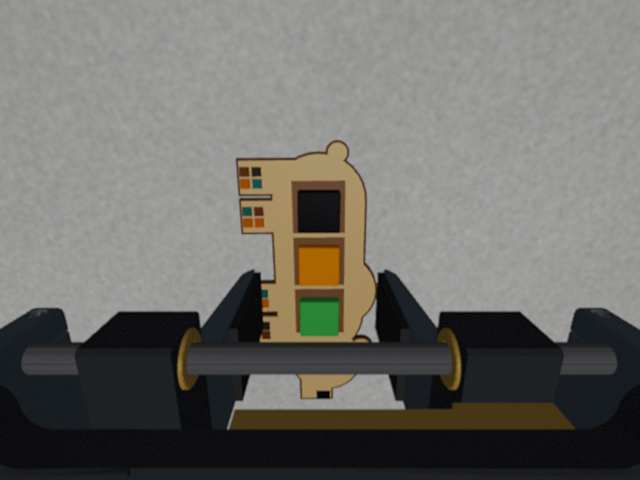

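Emit:
{"method": "apply_moves", "body": {
  "commands": "-20 -45 10 0 0 0 50;-40 -90 20 0 0 0 50;-60 -135 30 0 0 0 50;-80 -180 40 0 0 0 50;-100 -225 50 0 0 0 50;-120 -270 62 0 0 0 50;-138 -310 62 0 0 0 50;-138 -310 62 0 0 0 50"
}}

```text
clock: 27.95
eef_pos: [0.5965, -0.3034, 0.0396]
ee_rot: [-3.14, 0.002, 2.946]
force: [1.0, 0.1, 0.6]
width: 0.05
```

Emit:
{"method": "apply_moves", "body": {
  "commands": "0 0 0 0 0 0 50;0 0 0 0 0 0 50;0 0 0 0 0 0 50;0 0 0 0 0 0 50;0 0 0 0 0 0 50;0 0 0 0 0 0 50;0 0 0 0 0 0 50;0 0 0 0 0 0 50"
}}

```text
clock: 28.75
eef_pos: [0.5956, -0.2975, 0.0401]
ee_rot: [-3.142, 0.0, 2.95]
force: [0.2, -0.2, -0.1]
width: 0.0499
```

```bash
cat >> h.py <<'E'
COL["black"]=(0,180,0,0,255,45)
E
python3 - <<'E'
from h import *
s=snapshot("wrist"); cv2.imwrite("pics/w13.png",s["image"])
for z in(.009,):
  L=blobs(s,"blue",z,300); [print(*a) for a in L]
b=[a for a in L if a[2].max()<40][0]
goal(b[1][0],b[1][1],-35,79)
E
```

```text
[317.5 258.6] [ 599. -299.] [23.7 25.1] 79.0
shift [-3.6 -0.8 75.1] turn [-0.  0.  0.] t 28.8 at [ 595.6 -297.5   40.1] j6 -1.93 w 49.9 F [-0.4  0.5 -1.2]
```

```bash
cat >> h.py <<'E'
def gemfit(s,z0,xy,roi):
    """gem centre (mm) by matching the silhouette box of a modelled gem with underside at z0 to the blue mask"""
    from scipy.optimize import fsolve
    b,g,r=[s["image"][...,i].astype(int) for i in range(3)]
    m=((b>r+25)&(b>g+25)).astype(np.uint8); k=np.zeros_like(m); k[roi[1]:roi[3],roi[0]:roi[2]]=1; m&=k
    n,l,st,ce=cv2.connectedComponentsWithStats(m); i=1+np.argmax(st[1:,4]); x,y,w,h=st[i][:4]
    obs=np.array([x+w/2-.5,y+h/2-.5])
    t=np.linspace(0,2*np.pi,60)
    def box(c):
        P=np.array([w2px(s,[(c[0]+R*np.cos(a))/1000,(c[1]+R*np.sin(a))/1000,z0+q/1000]) for R,q in((13,0),(13,9),(9,12),(4,13.7)) for a in t])
        return P.min(0),P.max(0)
    c=fsolve(lambda c:(sum(box(c))/2-obs),xy,epsfcn=1e-4); lo,hi=box(c)
    print("gem",c.round(1),"seen",(w,h),"model",(hi-lo).round(1),"px",obs); return c
E
python3 - <<'E'
from h import *
s=snapshot("wrist")
c=gemfit(s,0,[598,-298],(270,220,370,310))
goal(c[0],c[1],-35,79)
E
```

```text
gem [ 600.3 -299.3] seen (np.int32(36), np.int32(36)) model [36.2 37.7] px [317.5 258.5]
shift [-5.  -0.8 75.1] turn [ 0. -0. -0.] t 28.85 at [ 595.6 -297.5   40.1] j6 -1.93 w 50.1 F [-0.1 -0.7  0.2]
```

Emit:
{"method": "apply_moves", "body": {
  "commands": "-5 -1 30 0 0 0 50;-5 -1 60 0 0 0 50;-5 -1 70 0 0 0 50;-5 -1 75 0 0 0 50;-5 -1 76 0 0 0 50;-5 -1 76 0 0 0 50;-5 -1 76 0 0 0 50;-5 -1 76 0 0 0 50"
}}

```text
clock: 29.65
eef_pos: [0.6008, -0.2997, -0.035]
ee_rot: [-3.141, 0.001, 2.95]
force: [1.1, -0.1, -0.3]
width: 0.0501
```

Run:
```python
from h import *
s=snapshot("wrist")
c=gemfit(s,0,[600,-299],(270,220,370,345))
goal(c[0],c[1],-36,79)
```

```text
gem [ 600.7 -299.2] seen (np.int32(50), np.int32(51)) model [50.8 52.7] px [319.5 298. ]
shift [0.1 0.5 0.8] turn [-0.02  0.06 -0.  ] t 29.7 at [ 600.7 -299.6  -35.2] j6 -1.93 w 50.0 F [-0.6  0.4  0. ]
```

Emit:
{"method": "apply_moves", "body": {
  "commands": "0 0 1 0 0 0 20;0 0 1 0 0 0 20;0 0 1 0 0 0 20;0 0 1 0 0 0 20;0 0 1 0 0 0 20;0 0 1 0 0 0 20;0 0 1 0 0 0 20;0 0 1 0 0 0 20"
}}

```text
clock: 30.5
eef_pos: [0.6006, -0.2995, -0.0365]
ee_rot: [-3.141, 0.001, 2.95]
force: [0.0, 1.7, 5.3]
width: 0.0249
```

Run:
```python
from h import *
s=snapshot("wrist")
c=gemfit(s,0,[600,-299],(270,220,370,345)); p=observe()["eef_pos"]*1000
print("gem in tool xy",Ro.from_euler('xyz',observe()["ee_rot"]).inv().apply([c[0]-p[0],c[1]-p[1],0]).round(1))
goal(548.3,27.2,60,79)
```

```text
gem [ 600.3 -299.5] seen (np.int32(52), np.int32(51)) model [51.2 53.1] px [318.5 299. ]
gem in tool xy [ 0.3 -0.  -0. ]
shift [113.6 310.7 -96.6] turn [-0.01  0.04 -0.  ] t 30.55 at [ 600.6 -299.5  -36.5] j6 -1.93 w 25.1 F [1.4 0.8 5.9]
```

Emit:
{"method": "apply_moves", "body": {
  "commands": "0 0 -15 0 0 0 20;5 14 -50 0 0 0 20;20 54 -97 0 0 0 20;36 98 -97 0 0 0 20;52 142 -97 0 0 0 20;68 186 -97 0 0 0 20;84 230 -97 0 0 0 20;96 262 -97 0 0 0 20"
}}

```text
clock: 31.35
eef_pos: [0.5553, -0.0214, 0.0611]
ee_rot: [3.141, 0.0, 2.951]
force: [0.1, -0.1, -1.7]
width: 0.025
```

Run:
```python
from h import *
goal(548.3,27.2,40,79)
```

```text
shift [16.1 46.4 21.1] turn [0.01 0.01 0.05] t 31.35 at [555.3 -21.4  61.1] j6 -1.53 w 25.0 F [ 0.1 -0.1 -1.7]
```

Emit:
{"method": "apply_moves", "body": {
  "commands": "10 25 0 0 0 0 20;17 48 10 0 0 0 20;17 48 20 0 0 0 20;17 48 20 0 0 0 20;17 48 20 0 0 0 20;17 48 20 0 0 0 20;17 48 20 0 0 0 20;17 48 20 0 0 0 20"
}}

```text
clock: 32.15
eef_pos: [0.5488, 0.026, 0.0404]
ee_rot: [3.142, 0.0, 2.949]
force: [0.5, 0.8, 0.2]
width: 0.0249
```

Run:
```python
from h import *
s=snapshot("wrist");o=observe();p=o["eef_pos"]*1000
c=gemfit(s,(p[2]+36.5)/1000,p[:2],(270,220,370,345)); 
print("gem in tool xy",Ro.from_euler('xyz',o["ee_rot"]).inv().apply([c[0]-p[0],c[1]-p[1],0]).round(1))
for c in("brown","black","amber"):
  [print(c,*a) for a in blobs(s,c,.018 if c!="brown" else .006,300,roi=(200,100,400,320))]
goal(548.3,27.2,-17.5,79)
```

```text
gem [548.8  26.2] seen (np.int32(53), np.int32(50)) model [51.2 53.1] px [319.  299.5]
gem in tool xy [-0.1  0.1  0. ]
brown [320.2 180.1] [498.9  36.7] [46.  45.2] 78.9
brown [295.9 211.4] [521.1  24.7] [121.6 150.9] 79.5
black [255.3 306.8] [566.6 -30.4] [69.4 37.6] 78.9
black [365.6 303.1] [583.5  57.8] [41.3 38.4] 78.9
black [320.5 186. ] [500.7  36.6] [35.2 35. ] 78.9
amber [320.4 254.1] [547.6  27.6] [37.5 38.7] 78.9
shift [ 0.6  1.  57.8] turn [-0.    0.02 -0.03] t 32.2 at [548.7  26.1  40.3] j6 -1.44 w 25.0 F [ 0.3  0.1 -0.4]
```

Emit:
{"method": "apply_moves", "body": {
  "commands": "0 1 20 0 0 0 20;0 1 40 0 0 0 20;0 1 50 0 0 0 20;0 1 55 0 0 0 20;0 1 58 0 0 0 20;0 1 58 0 0 0 20;0 1 58 0 0 0 20;0 1 58 0 0 0 20"
}}

```text
clock: 33.0
eef_pos: [0.5491, 0.0274, -0.0173]
ee_rot: [3.141, 0.001, 2.95]
force: [0.5, -0.0, -0.2]
width: 0.0249
```

Run:
```python
from h import *
goal(548.3,27.2,-18.3,79)
```

```text
shift [ 0.7 -0.4  0.9] turn [ 0.01  0.05 -0.  ] t 33.0 at [549.1  27.4 -17.3] j6 -1.44 w 24.9 F [ 0.5 -0.  -0.2]
```

Emit:
{"method": "apply_moves", "body": {
  "commands": "0 0 0 0 0 0 20;0 0 0 0 0 0 20;0 0 0 0 0 0 20;0 0 0.5 0 0 0 20;0 0 0.5 0 0 0 20;0 0 0.5 0 0 0 20;0 0 0.5 0 0 0 20;0 0 0.5 0 0 0 20"
}}

```text
clock: 33.8
eef_pos: [0.5488, 0.0274, -0.0184]
ee_rot: [3.142, 0.0, 2.95]
force: [0.4, 0.2, -0.3]
width: 0.0254
```

Emit:
{"method": "apply_moves", "body": {
  "commands": "0 0 0 0 0 0 50;0 0 0 0 0 0 50;0 0 0 0 0 0 50;0 0 0 0 0 0 50;0 0 -20 0 0 0 50;0 0 -60 0 0 0 50;0 0 -110 0 0 0 50;0 0 -150 0 0 0 50"
}}

```text
clock: 34.6
eef_pos: [0.5488, 0.0274, 0.134]
ee_rot: [3.141, 0.001, 2.95]
force: [0.4, 0.5, -0.4]
width: 0.0499
```

Emit:
{"method": "apply_moves", "body": {
  "commands": "40 0 -10 0 0 0 60;40 0 -10 0 0 0 60;40 0 -10 0 0 0 60;40 0 -10 0 0 0 60;40 0 -10 0 0 0 60;40 0 -10 0 0 0 60;40 0 -10 0 0 0 60;40 0 -10 0 0 0 60"
}}

```text
clock: 35.4
eef_pos: [0.5095, 0.035, 0.1414]
ee_rot: [-3.142, -0.0, 2.949]
force: [-1.1, 0.9, -0.6]
width: 0.0598
```

Run:
```python
from h import *
s=snapshot("wrist"); c=gemfit(s,.018,[548,27],(250,150,390,320))
for n in("brown","black","amber","green"):
  [print(n,*a) for a in blobs(s,n,.018 if n!="brown" else .006,300,roi=(200,100,400,320))]
cv2.imwrite("pics/w14.png",cv2.resize(s["image"][100:340,200:440],(600,600),interpolation=2))
t=snapshot("top")["image"]; t0=cv2.imread("pics/top0.png")
for nm,(x0,y0,x1,y1) in dict(nippers=(95,215,155,335),jar=(295,125,335,170)).items():
  print(nm,np.abs(t[y0:y1,x0:x1].astype(int)-t0[y0:y1,x0:x1]).max())
```

```text
gem [548.6  27.6] seen (np.int32(25), np.int32(25)) model [26.8 28. ] px [319. 263.]
brown [319.  296.3] [596.9  18.2] [45.5 43.6] 79.0
brown [318.7 251.9] [548.4  27.4] [45.9 45.7] 79.6
brown [318.3 208.6] [499.3  36.5] [45.6 46.1] 79.0
brown [302.3 215.4] [534.7  19.7] [114.  178.4] 87.5
black [387.7 297.4] [598.9  90.7] [24.3 54.1] 79.3
black [246.8 301.7] [582.9 -54.2] [48.1 74.8] 41.1
black [318.5 212.5] [499.9  37. ] [34.1 35. ] 78.1
amber [319.8 259.2] [546.4  28.9] [39.3 41.1] 78.0
green [318.5 304.7] [595.3  18.3] [35.3 33.2] 79.0
nippers 11
jar 13
```

View pics/w14.png

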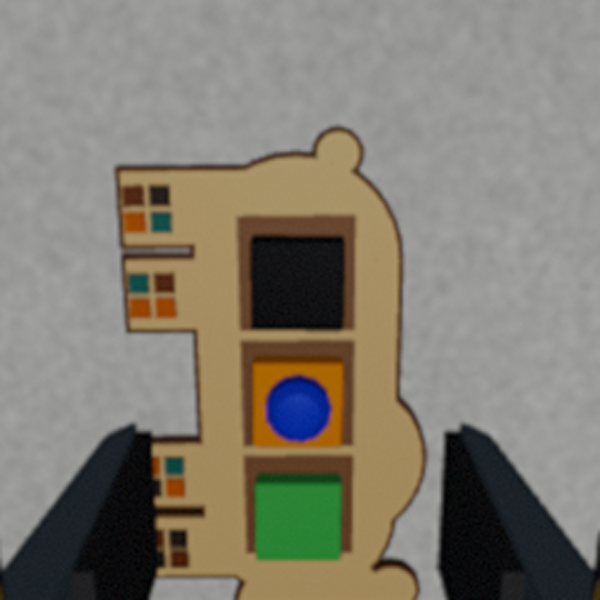

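```bash
python3 -c "
from bench import *
print(job_done())"
```

```text
the job is handed in; nothing more can be done
None
```

The bear is finished and handed in at about 35 s. I placed the amber tile first, then the black (tail side), the green (head side), and last the blue gem, dome up, on the amber tile.

**Last checks:**

| Piece | Measured centre (mm) | Target centre (mm) |
|---|---|---|
| Amber | 547.7, 27.5 (just after placing) | 548.6, 27.4 |
| Black | 499.9, 37.0 | 499.3, 36.5 |
| Green | 595.3, 18.3 (probably part hidden in this view) | 597.4, 17.7 |
| Gem | 548.6, 27.6 | 548.4, 27.4 |

- **Green tile:** its last reading is about 2 mm off. The gripper was within about 1 mm of the target just before it let go, and the last picture shows the tile inside its square, so I believe the reading is what is off.
- **Angles:** the black and green tiles read 78–79° in the last picture. The amber read 79.0° just after placing, against 79° for the squares. Its last reading of 78.0° is less sure, because the gem and the tile's side disturb it.
- **Nippers and jar:** both look the same in the top camera as at the start.

**What disagreed:** the fingertips sit about 38–40 mm above the TCP position the robot reports. My first three tries at the amber tile therefore closed on air or above it. I worked out the offset from the wrist and scene pictures and allowed for it; the tile had not moved by more than about 1 mm. The gripper read about 25 mm on the 26 mm gem.

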